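# Ready the cordless food processor

### The arm

A 7-joint arm with a two-finger parallel gripper is mounted at the origin on the work surface. World frame = base frame: x ahead of the robot, y to its left, z up, the work surface at z = 0. Lengths are in m, angles in rad, forces in N, time in s.
With the tool pointing down it reaches from about 0.4 to 0.9 m from the base axis. Payload 5.6 kg.
Tool frame: the origin (TCP) lies between the finger pads; the fingertips stand env.tip_reach ahead of it and the grasp point (between the pads) lies 3 mm ahead of it (env.tip_reach is the distance from the TCP to the fingertips, in m); z points along the fingers, y is the line along which they close (so a half turn about z gives the same grasp; the last joint's range is limited). The gripper opens to 92 mm and grips with 3 to 60 N. Pads are 20 mm wide; open, the fingers measure 128 mm over their backs; the gripper's body (75 mm by 189 mm) begins 69 mm behind the grasp point.
Start: joints at [1.185, 0.468, -0.012, 1.603, 0.006, 1.071, -0.056], TCP at [0.218, -0.612, 0.237] pointing down, gripper open.
Joint ranges: [-2.53, 2.53], [-0.31, 2.02], [-1.57, 1.55], [0.28, 2.44], [-1.29, 4.43], [0.15, 1.84], [-2.92, 2.92]. Speed limits (rad/s): [2.57, 2.57, 3.14, 3.14, 3.14, 3.14, 3.14].

### API

Orientations are given as a unit quaternion [w, x, y, z].
In Python, from workcell import env gives the robot as it stands. The module is installed in compiled form; this text tells all that it offers. Calls block until the motion is done:
- env.reach(position, orientation): joint-space move of the TCP to a pose.
- env.line_to(position, orientation=None, max_speed=0.15): straight line of the TCP; orientation=None keeps the orientation; max_speed is the mean speed in m/s.
- env.move_joints(angles): joint-space move.
- env.ungrasp() and env.clamp(): open the fingers fully, or close them until they stop; the grip force is fixed at half the most.
- env.hold(seconds).
- env.solve_ik(position, orientation): joint angles nearest the present ones, or None.
- env.get_obs(): the state.
- env.snapshot(name): name is "side" or "top"; returns the picture (420x560x3 uint8, red, green, blue); there is no depth.
- env.get_calibration(name): a dict with "vfov" (degrees; the focal length in pixels is half the picture's height over the tangent of half this angle, whatever the lens; pixels are square), "cx", "cy" (the principal point, pixels), "world_to_cam" (4x4, takes a point from world to camera coordinates). Camera axes: x right, y down, z forward; pixel columns grow to the right and rows downward; lengths in m; the calibration is good to about 2 mm. A picture is of the moment at which its call begins. get_calibration takes no time and is no camera call.
A pose or a line that the arm cannot do raises env.Unreachable and nothing moves.
- env.hand_in(): hands the job in; it is judged then, once.
The state is a dict: "time_s": time; "joint_pos": joint angles; "qvel": joint speeds; "joint_efforts": joint torques, N m; "ee_pos": TCP position; "tool_rot": TCP orientation; "wrist_force": force on the tool from outside, world axes, zero at the start; "ft_torque": the same for the moment, N m; "finger_gap": finger opening in m; "grasp_force": force on a finger pad.
Only numpy, scipy, OpenCV 4.12 (cv2) and the standard library are available. Lean on these libraries where they do the work, as an engineer would, in place of code of your own. Each camera call takes 0.05 s, during which the arm holds its last target. There are 200 camera calls.

### The job

Get the cordless food processor ready: first push the battery block fully home into the rectangular bay on top of its base, and leave it there. Then take the red-gripped beater from the wooden rack, turn it so its cross-shaped splined foot meshes with the orange drive coupling, slide it fully home and press it all the way down against the coupling's spring. Finish while still holding the beater pressed down - do not let go - and leave the other things on the table undisturbed.

Things in the scene. Friction and masses are not known exactly. Their poses are not given: they have to be found in the camera images.
- base: fixed motor base of the food processor: steel foot, grey housing, 170 (x) x 220 (y) mm, flat top at 90 mm; origin at the centre of its underside; x away from the dial side, z up. Battery bay in its top at its own (0, -55 mm), drive coupling in a 62 mm round well at its own (0, +45 mm). Stands at a different turn each time.
- bay_mouth (a point): centre of the bay's opening, level with the housing's top (90 mm above the table). The bay is a rectangular hole 46 mm (along the base's x) x 28 mm (along the base's y), 32 mm deep; axes as the base's.
- bay_floor (a point): centre of the bay's floor, 32 mm below bay_mouth; axes as the base's.
- battery: loose upright block 44 (its x) x 26 (its y) x 75 mm high, black with a yellow top 15 mm, about 0.22 kg; origin at the centre of its underside, z up. It stands on the table at one side of the base. Fits the bay with 1 mm play each side, either way round (half turn); home, it rests on the bay floor, top 43 mm above the housing.
- coupling_mouth (a point): centre of the top face of the orange drive coupling, 102 mm above the table with the spring up; z up, x and y along the arms of its cross-shaped slot (turns with it). Coupling 40 mm square, standing 12 mm above the housing; slot arms 8 mm wide, 29 mm tip to tip, 24 mm deep. Its axis is 100 mm from the bay's centre.
- coupling (a joint): turn of the coupling about the vertical relative to the base, rad, 0: slot arms along the base's x and y, growing counter-clockwise from above; it starts anywhere within 0.75 either way, is stiff (about 0.12 N m of friction) and has no detents. The slot repeats every quarter turn.
- plunger (a joint): how far the coupling has been pressed down on its spring, m: 0 up, 0.010 at the stop. The spring takes about 4 N to start moving and 11 N to reach the stop.
- beater: loose upright beater in either rack hole, 0.12 kg, 119 mm tall; origin at the bottom centre of its foot, z up. Steel foot: two crossed fins 24 mm long (along its x and y), 6 mm thick, 22 mm tall, lowest 3 mm V-shaped; collar 36 mm wide at 22 to 28 mm; wire loops up to 78 mm, 30 mm from the axis. Meshed (any quarter turn), collar on the coupling, origin is 22 mm below coupling_mouth.
- beater_grip (a point): centre of the beater's red square grip, 102 mm above its origin; the grip is 24 x 24 mm, from 85 to 119 mm, its faces square to the beater's x and y (so in line with the fins)
- rack: fixed wooden rack on the other side of the base from the battery, 80 (x) x 180 (y) x 35 mm high, origin at the centre of its underside; two round holes 28 mm in diameter and 29 mm deep at its own y = -45 and +45 mm. Tools stand in them on their collars, foot bottom 13 mm above the table, with 2 mm sideways play.
- dough_tool: bystander: loose dough tool with a round white knob (26 mm diameter, top at 115 mm) and a white blade, standing in the other rack hole; origin at the bottom of its foot; leave it alone
- spice_jar: bystander: amber spice jar with black cap, 44 mm diameter, 85 mm high, between robot and base; origin under its centre
- food_can: bystander: food can with green label, 68 mm diameter, 85 mm high, between robot and base; origin under its centre
- mug: bystander: blue mug, 80 mm diameter, 90 mm high, beyond the base; origin under its centre
- jam_jar: bystander: glass jam jar with red cap, 68 mm diameter, 100 mm high, beyond the base; origin under its centre
- sauce: bystander: red sauce bottle, 60 mm diameter, 160 mm high, at the back of the table; origin under its centre
Not all that is in view belongs to the job. What is shaped like the beater but turquoise is not meant.

How it is judged:
On the way, in this order (a step that is already met when the one before it is completed fails the run):
1. the battery is fully home in its bay, before the beater is meshed (horizontal distance between battery and bay_floor below 0.004 m and z of battery in the frame of bay_floor below 0.004 m and angle between battery's own z axis and vertical below 0.07 rad), for 0.2 s.
2. the beater's splined foot has slid fully home in the drive coupling (horizontal distance between beater and coupling_mouth below 0.004 m and z of beater in the frame of coupling_mouth below -0.018 m and angle between beater's own z axis and vertical below 0.1 rad), for 0.2 s.
At the end, for the whole second after the job is handed in: Battery home (within 4 mm of the bay floor, upright), untouched; beater meshed: within 4 mm of the coupling axis, foot at least 18 mm below its top face, upright within 0.1 rad; coupling pressed down at least 7 mm with over 3 N; fingers still on the beater (over 2 N); at rest for the last second (all of step 1 and all of step 2 and contact force between the fingers and battery below 0.1 N and value of joint plunger above 0.007 m and contact force between the fingers and beater above 2 N and contact force between beater and base above 3 N and linear speed of beater below 0.02 m/s); the arm keeps its last pose, push and grip.
It fails at once if the dough tool, jars, can, mug or bottle shifted by more than 30 mm or tipped (distance of any of spice_jar, food_can, mug, jam_jar, sauce, dough_tool from where it was at the start of the episode above 0.03 m or angle between any of spice_jar, food_can, mug, jam_jar, sauce, dough_tool's own z axis and vertical above 0.4 rad).
It also fails if it takes over 61 s, if anything falls off the work surface, if the arm or the gripper's body presses on something with over 40 N, if the wrist force passes 120 N, or if a joint passes its speed limit or range.

## Working session

There is one attempt and no reset: what is moved stays moved. The work goes in short steps, each a Python script; the robot and the scene stay as the last script left them, time stands still between calls to the robot, and variables do not carry over. Pictures are saved under pics/ and viewed, at most 10 in all, crops included, and the job is handed in when it is done.

```bash
mkdir -p pics; python3 - <<'E'
from workcell import env
import cv2,numpy as np
for n in("top","side"):
    im=env.snapshot(n); cv2.imwrite(f"pics/{n}0.png",im[:,:,::-1])
    c=env.get_calibration(n); print(n,c)
print(env.tip_reach,env.get_obs())
E
```

```text
top {'vfov': 51.16866986509391, 'cx': 274.9354733013292, 'cy': 216.02527683806568, 'world_to_cam': array([[-0.00321459, -0.99997545, -0.00622654, -0.0517433 ],
       [-0.99197709,  0.00397565, -0.12635527,  0.57957372],
       [ 0.12637692,  0.0057704 , -0.99196551,  1.07024718],
       [ 0.        ,  0.        ,  0.        ,  1.        ]])}
side {'vfov': 51.52370395290378, 'cx': 271.77210251431814, 'cy': 206.6150446781244, 'world_to_cam': array([[ 0.99388259, -0.10787597, -0.02366793, -0.57273013],
       [-0.08553818, -0.61632754, -0.7828305 ,  0.10881979],
       [ 0.0698614 ,  0.78006612, -0.62178472,  1.19793823],
       [ 0.        ,  0.        ,  0.        ,  1.        ]])}
0.022 {'time_s': 0.1, 'joint_pos': array([ 1.18499386,  0.46827843, -0.01160388,  1.60354014,  0.00602497,
        1.07137369, -0.0562858 ]), 'qvel': array([-2.30346196e-03, -9.49630753e-04, -2.72710051e-04, -4.83704146e-04,
        3.76640794e-04, -7.04697757e-05,  4.23620605e-04]), 'joint_efforts': array([ 5.53336740e-04, -5.21648240e+01, -1.24948472e-02, -2.44365066e+01,
       -5.67951961e-02,  1.40989793e-02,  2.28334966e-05]), 'ee_pos': array([ 0.21825207, -0.61174478,  0.23573894]), 'tool_rot': array([-7.56968756e-04,  9.85349614e-01,  1.70544788e-01, -1.99613121e-04]), 'wrist_force': array([0.56755951, 0.56771885, 0.22111809]), 'ft_torque': array([ 0.01203549, -0.00840749,  0.02092723]), 'grasp_force': 0.0, 'finger_gap': 0.09192345706037645}
```

View pics/top0.png

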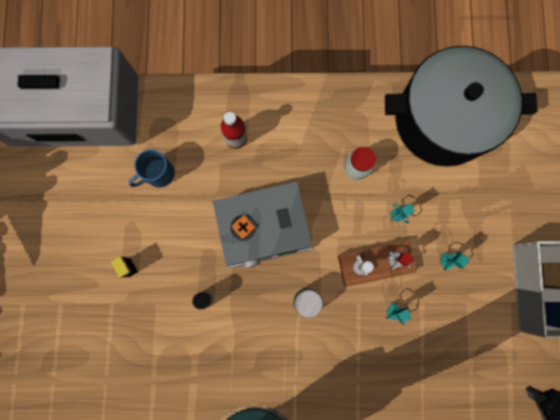

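View pics/side0.png

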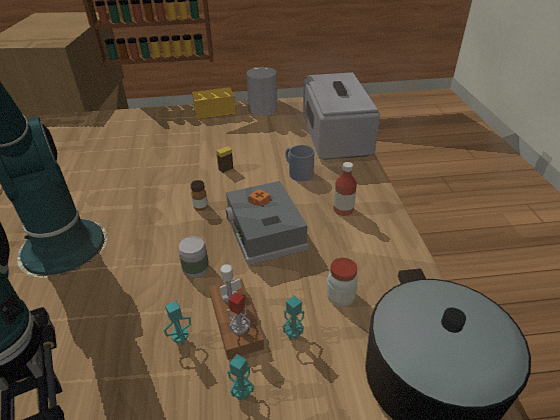

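The top view shows the battery's yellow top at (124,266), the base at about (263,224) with the orange coupling at (243,227) and the bay at (284,217), and the rack at (380,262). The candidates for the beater, in the top view:
- Red grip in the rack at (402,260); side view (237,300).
- Turquoise lookalikes at (402,212), (454,260) and (399,313), not meant.
- White dough tool at (364,266), a bystander.

The red one in the rack fits the description. I'll confirm it in an enlarged crop.

```bash
python3 - <<'E'
import cv2,numpy as np
t=cv2.imread("pics/top0.png");s=cv2.imread("pics/side0.png")
r=lambda a,x,y,w,h,f:cv2.resize(a[y:y+h,x:x+w],(w*f,h*f),interpolation=cv2.INTER_CUBIC)
A=r(t,205,175,120,100,3.0.__int__()); B=r(t,335,230,90,60,4)
C=r(s,205,255,72,100,4-1); D=r(t,100,245,50,45,5);E=r(s,225,180,85,80,3)
can=np.zeros((600,760,3),np.uint8)
can[:300,:360]=A; can[:240,370:730]=B; can[300:600,:216]=C; can[310:535,230:480]=D; can[310:550,490:745]=E
cv2.imwrite("pics/crop.png",can)
E
```

```text
(no output)
```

View pics/crop.png

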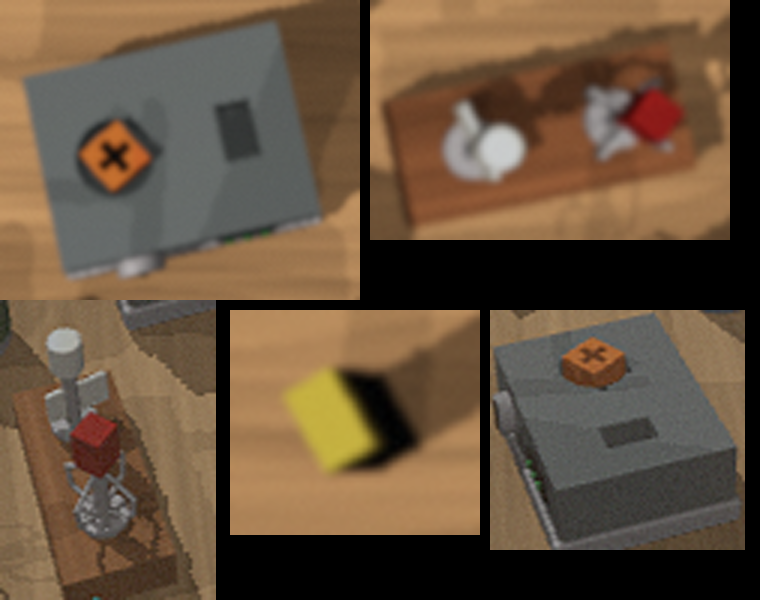

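The crop confirms it: a red square grip over wire loops in the rack, with a cross-slotted orange coupling and a dark rectangular bay on the base. Next I'll measure.

```bash
cat > h.py <<'E'
import cv2,numpy as np
from workcell import env
class Cam:
    def __init__(s,n,im):
        c=env.get_calibration(n); s.f=210/np.tan(np.radians(c["vfov"]/2)); s.c=np.array([c["cx"],c["cy"]])
        T=c["world_to_cam"]; s.R=T[:3,:3]; s.C=-s.R.T@T[:3,3]; s.T=T
        s.im=im; s.hsv=cv2.cvtColor(cv2.resize(im,None,fx=4,fy=4,interpolation=cv2.INTER_CUBIC),cv2.COLOR_BGR2HSV)
    def ray(s,p):
        p=np.atleast_2d(p); d=np.c_[(p-s.c)/s.f,np.ones(len(p))]@s.R; return d/np.linalg.norm(d,axis=1)[:,None]
    def plane(s,p,z):
        d=s.ray(p); return (s.C+d*((z-s.C[2])/d[:,2])[:,None])[:,:2]
    def proj(s,P):
        q=np.atleast_2d(P)@s.R.T+s.T[:3,3]; return q[:,:2]/q[:,2:]*s.f+s.c
    def blob(s,lo,hi,roi,hull=True):   # contour (orig px) of the largest blob in roi x,y,w,h
        m=cv2.inRange(s.hsv,lo,hi); k=np.zeros_like(m); x,y,w,h=[4*v for v in roi]; k[y:y+h,x:x+w]=m[y:y+h,x:x+w]
        c=max(cv2.findContours(k,cv2.RETR_EXTERNAL,cv2.CHAIN_APPROX_NONE)[0],key=cv2.contourArea)
        if hull:c=cv2.convexHull(c)
        return (c[:,0,:]+.5)/4-.5
def rect(P):  # min-area rect of metric points: centre, sizes, angle of first side (deg)
    (c,wh,a)=cv2.minAreaRect((P*1000).astype(np.float32)); return np.array(c)/1000,wh,a
def tri(a,pa,b,pb):
    d,e=a.ray(pa)[0],b.ray(pb)[0]; k=np.linalg.lstsq(np.c_[d,-e],b.C-a.C,rcond=None)[0]
    P,Q=a.C+k[0]*d,b.C+k[1]*e; return (P+Q)/2,np.linalg.norm(P-Q)
E
python3 - <<'E'
from h import *
t=Cam("top",cv2.imread("pics/top0.png"));s=Cam("side",cv2.imread("pics/side0.png"))
print("C",t.C,s.C)
def show(n,c,roi,lo,hi,z):
    b=c.blob(lo,hi,roi); r=rect(c.plane(b,z)); print(n,"px",cv2.minAreaRect(b.astype(np.float32))[0],"rect",*r)
    return r
Y=((22,110,60),(35,255,255));O=((5,150,120),(17,255,255));R0=((0,150,50),(4,255,255));R1=((170,150,50),(180,255,255))
show("bat top",t,(100,245,50,45),*Y,.075)
show("bat side",s,(210,140,30,25),*Y,.075)
show("coup top",t,(225,205,38,40),*O,.102)
for c,roi in((t,(385,240,40,35)),(s,(220,280,35,45))):
    for R in(R0,R1):
        try: show("red",c,roi,*R,.132)
        except Exception as e: print(e)
show("bay",t,(272,203,25,30),((0,0,0),(180,255,72)),.09)
x=t.hsv; 
for p in((284,217),(262,195),(300,230),(240,250),(262,182),(402,260),(220,240),(318,210)): print(p,x[4*p[1],4*p[0]])
q=np.array([(213.3,201),(296.7,182.3),(311.7,246.7),(227.7,265.7)]); P=t.plane(q,.09); print("base",P,rect(P),np.mean(P,0))
E
```

```text
C [ 0.43950297 -0.06022197  1.1345583 ] [ 0.49484511 -0.92918621  0.8164918 ]
bat top px (120.06604766845703, 266.7688903808594) rect [0.45295007 0.31881393] (48.00281524658203, 30.4810791015625) 30.917325973510742
bat side px (223.7928009033203, 151.40582275390625) rect [0.45408942 0.31270102] (56.764198303222656, 49.867340087890625) 30.084627151489258
coup top px (242.6635284423828, 226.53372192382812) rect [0.54632098 0.02226672] (42.45183563232422, 42.16559982299805) 42.16123580932617
red px (405.0894775390625, 258.394775390625) rect [ 0.46903647 -0.34979947] (28.555662155151367, 28.271289825439453) 48.66941833496094
max() iterable argument is empty
red px (235.8993377685547, 298.53045654296875) rect [ 0.46971027 -0.35558575] (25.857967376708984, 27.2916316986084) 53.220550537109375
max() iterable argument is emptyTraceback (most recent call last):
  File "<stdin>", line 15, in <module>
TypeError: show() missing 1 required positional argument: 'z'
```

```bash
python3 - <<'E'
from h import *
t=Cam("top",cv2.imread("pics/top0.png"));s=Cam("side",cv2.imread("pics/side0.png"))
def show(n,c,roi,lo,hi,z):
    b=c.blob(lo,hi,roi); r=rect(c.plane(b,z)); print(n,"rect",*r); return r
show("bay",t,(272,203,25,30),(0,0,0),(180,255,75),.09)
show("baylow",s,(255,208,33,22),(0,0,0),(180,255,62),.09)
for V in (110,150,170): show("bat%d"%V,t,(100,245,50,45),(22,110,V),(35,255,255),.075)
show("coupbright",t,(225,205,38,40),(5,150,160),(17,255,255),.102)
for V in(70,100): show("red%d"%V,t,(385,240,40,35),(0,150,V),(6,255,255),.132)
show("coupside",s,(245,185,30,25),(5,130,170),(17,255,255),.102)
x=t.hsv
for p in((284,217),(262,200),(300,230),(240,250),(122,266),(127,262),(404,258),(243,218)): print("t",p,x[4*p[1],4*p[0]])
for p in((271,220),(258,225),(265,212),(224,152),(260,190)): print("s",p,s.hsv[4*p[1],4*p[0]])
q=np.array([(213.3,201),(296.7,182.3),(311.7,246.7),(227.7,265.7)]); P=t.plane(q,.09); print("base",rect(P),np.mean(P,0))
# cross slot: dark inside coupling
m=cv2.inRange(t.hsv,(0,0,0),(180,255,70)); 
E
```

```text
bay rect [ 0.56780341 -0.07547227] (46.53757095336914, 28.37510871887207) 12.551132202148438
baylow rect [ 0.56741882 -0.07426292] (43.88810348510742, 26.589458465576172) 13.003313064575195
bat110 rect [0.45314267 0.32021533] (46.35503005981445, 28.29458999633789) 30.325410842895508
bat150 rect [0.45311969 0.32110815] (45.52259063720703, 26.732088088989258) 30.1973819732666
bat170 rect [0.45336017 0.3218945 ] (44.36859130859375, 25.613311767578125) 29.98326301574707
coupbright rect [0.5463548  0.02219904] (38.790306091308594, 38.769615173339844) 41.496334075927734
red70 rect [ 0.46818961 -0.35071719] (27.191099166870117, 29.6845760345459) 46.26239013671875
red100 rect [ 0.467284   -0.35154126] (24.757049560546875, 29.86284637451172) 52.399696350097656
coupside rect [0.54412927 0.04013184] (20.266441345214844, 11.506986618041992) 29.76556396484375
t (284, 217) [90  9 55]
t (262, 200) [ 80   7 105]
t (300, 230) [80  8 94]
t (240, 250) [ 90  10 107]
t (122, 266) [ 25 172 197]
t (127, 262) [ 23 128   8]
t (404, 258) [  0 209 140]
t (243, 218) [ 13 195 190]
s (271, 220) [38 16 63]
s (258, 225) [40  8 91]
s (265, 212) [ 70   8 102]
s (224, 152) [ 24 152 149]
s (260, 190) [ 13 168 162]
base (array([ 0.55428052, -0.02374982]), (159.78506469726562, 206.62557983398438), 12.590203285217285) [ 0.55440652 -0.02397954]
```

Bay, coupling and base edges agree: base yaw is 12.5° and the bay-to-coupling distance is 100.0 mm. Now I'll move to the battery and squeeze it along both axes to centre it.

```bash
cat >> h.py <<'E'
BAY=np.array([.5677,-.0752]);BYAW=12.5;COUP=np.array([.5463,.0222]);CYAW=41.8;BAT=np.array([.4532,.3211]);BATYAW=30.2;GRIP=np.array([.468,-.351])
def quat(phi): a=np.radians((phi+90)/2); return np.array([0,np.cos(a),np.sin(a),0])
def best(xyz,phis):  # choose closing-line angle with the least joint travel
    j0=env.get_obs()["joint_pos"]; o=[]
    for p in phis:
        j=env.solve_ik(np.array(xyz,float),quat(p))
        if j is not None:o.append((np.abs(np.array(j)-j0).max(),p,np.round(j,2)))
    return min(o,key=lambda v:v[0])
def st(l=""):
    o=env.get_obs(); print(l,"t%.2f"%o["time_s"],"p",np.round(o["ee_pos"],4),"F",np.round(o["wrist_force"],1),"gap%.4f"%o["finger_gap"],"g%.1f"%o["grasp_force"],"j7 %.2f"%o["joint_pos"][6]); return o
E
python3 - <<'E'
from h import *
b=best([*BAT,.2],[BATYAW,BATYAW-180]); print(b); p=b[1]
env.reach([*BAT,.16],quat(p)); st("above")
env.line_to([*BAT,.048],max_speed=.2); st()
env.clamp(); st("c1"); env.ungrasp(); st()
b=best([*BAT,.06],[p+90,p-90]);print(b)
env.line_to([*BAT,.065],quat(b[1]),max_speed=.05); st("rot")
env.clamp(); st("c2")
E
```

```text
(np.float64(1.1141712185818768), 30.2, array([ 0.07,  0.57, -1.  ,  1.83,  0.55,  1.05, -0.61]))
above t3.47 p [0.4538 0.3204 0.1599] F [ 0.3 -1.   0.2] gap0.0919 g0.0 j7 -0.62
 t4.17 p [0.4535 0.3218 0.0488] F [ 0.1  0.1 -0.2] gap0.0919 g0.0 j7 -0.74
c1 t4.96 p [0.4534 0.3212 0.0481] F [-0.   0.4  0.8] gap0.0440 g29.9 j7 -0.74
 t5.79 p [0.4532 0.3211 0.048 ] F [-0.6  0.5  0.3] gap0.0918 g0.0 j7 -0.74
(np.float64(1.303593000005999), -59.8, array([-0.34,  0.61, -0.43,  1.93,  0.38,  0.69, -2.05]))
rot t7.51 p [0.4531 0.3211 0.0649] F [-0.4  0.3 -0.3] gap0.0919 g0.0 j7 -2.03
c2 t8.52 p [0.4532 0.3211 0.065 ] F [ 0.8 -0.1  0.4] gap0.0255 g30.0 j7 -2.03
```

```bash
python3 - <<'E'
from h import *
env.line_to([*BAT,.20],max_speed=.25)
b=best([*BAY,.2],[BYAW-90,BYAW+90]);print(b)
env.reach([*BAY,.185],quat(b[1])); st("hover")
env.line_to([*BAY,.162],max_speed=.1); env.hold(.2); st("near")
for n in("side","top"): cv2.imwrite(f"pics/{n}1.png",env.snapshot(n)[:,:,::-1])
a=cv2.imread("pics/side1.png")[120:270,180:330];t=cv2.imread("pics/top1.png")[150:300,200:350]
cv2.imwrite("pics/c1.png",cv2.resize(np.hstack([a,t]),(800,400),interpolation=cv2.INTER_CUBIC))
E
```

```text
(np.float64(0.6299881766865154), -77.5, array([ 0.36,  0.41, -0.36,  1.81,  0.18,  0.95, -1.43]))
hover t10.73 p [ 0.5678 -0.0731  0.185 ] F [-0.3  0.6 -1.6] gap0.0259 g30.0 j7 -1.44
near t11.32 p [ 0.5681 -0.075   0.1626] F [-1.1 -0.3 -2.6] gap0.0261 g30.0 j7 -1.45
```

View pics/c1.png

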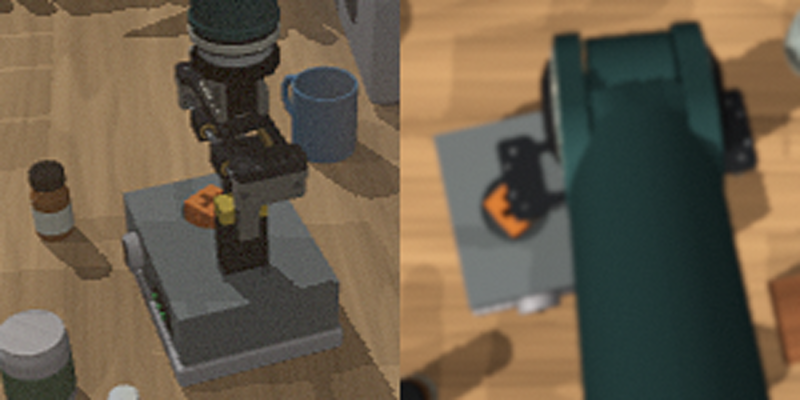

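The side view shows the battery upright in the fingers over the bay, with its foot at about crop pixel (243,270), and the coupling clear to the left. I'll descend with a force guard, and run a small spiral search if it catches on the rim.

```bash
cat > ins.py <<'E'
from h import *
def descend(xy,z,zend,step=.002,fmax=8,q=None):
    """step down until contact; returns last commanded z and whether stopped"""
    f0=env.get_obs()["wrist_force"][2]
    while z>zend+1e-6:
        z=max(z-step,zend); env.line_to([*xy,z],q,max_speed=.06)
        o=env.get_obs()
        if o["wrist_force"][2]-f0>fmax: return z,True
    return z,False
def search(xy,z,zdrop,rmax=.003,q=None):
    """small spiral at constant commanded z under light push; stops when the real z falls or side force marks a wall"""
    for k in range(1,40):
        r=.0007*np.sqrt(k); a=2.4*k
        p=xy+r*np.array([np.cos(a),np.sin(a)])
        if r>rmax: break
        env.line_to([*p,z],q,max_speed=.03); o=env.get_obs()
        if o["ee_pos"][2]<zdrop: return p,True
    return xy,False
E
python3 - <<'E'
from ins import *
z,c=descend(BAY,.162,.123,step=.003); o=st("d"); print(z,c)
E
```

```text
d t14.67 p [ 0.5677 -0.0753  0.123 ] F [ 0.4  0.3 -0.9] gap0.0260 g30.0 j7 -1.47
0.123 False
```

```bash
python3 - <<'E'
from ins import *
env.line_to([*BAY,.1215],max_speed=.03); st("push")
env.ungrasp(); st("open")
env.line_to([*BAY,.23],max_speed=.25)
G=np.array([.4675,-.352])
b=best([*G,.2],[48,-132]);print(b)
env.reach([*G,.21],quat(b[1])); st("over")
for n in("side","top"): cv2.imwrite(f"pics/{n}2.png",env.snapshot(n)[:,:,::-1])
a=cv2.imread("pics/side2.png")[170:380,170:350];t=cv2.imread("pics/top2.png")[150:300,200:350]
a=cv2.resize(a,(450,525),interpolation=cv2.INTER_CUBIC);t=cv2.resize(t,(350,350),interpolation=cv2.INTER_CUBIC)
c=np.zeros((525,800,3),np.uint8);c[:,:450]=a;c[:350,450:]=t;cv2.imwrite("pics/c2.png",c)
E
```

```text
push t14.92 p [ 0.5678 -0.0753  0.1229] F [-1.9 -0.4  8.6] gap0.0260 g30.0 j7 -1.47
open t15.97 p [ 0.5677 -0.0752  0.1215] F [1.1 0.6 0. ] gap0.0919 g0.0 j7 -1.47
(np.float64(0.3363586069870217), -132, array([ 0.66,  0.4 , -0.09,  1.8 ,  0.04,  0.94, -1.75]))
over t17.69 p [ 0.4688 -0.3499  0.2098] F [ 0.4  0.2 -0.3] gap0.0921 g0.0 j7 -1.75
```

View pics/c2.png

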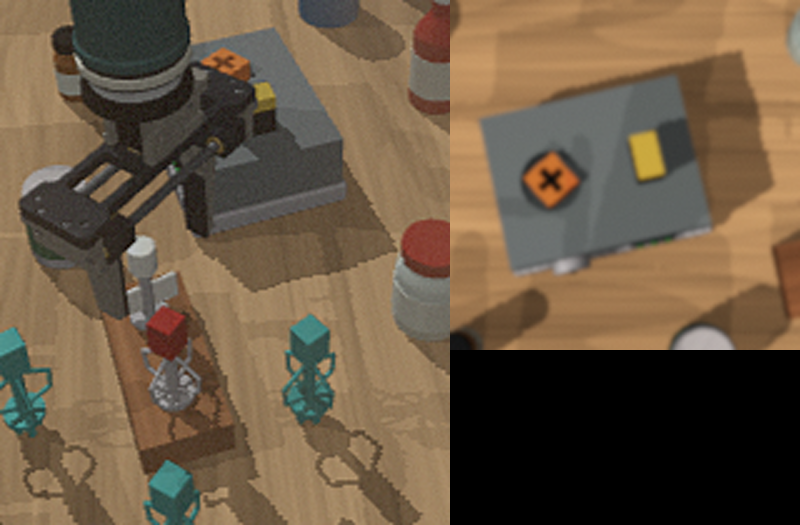

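The battery sits home: its yellow top is at crop (648,155) inside the bay outline. The red beater is at crop (167,330) below the open fingers, and the dough knob at (142,255) is clear. Next I'll check the numbers for camera bias and grip pose.

```bash
python3 - <<'E'
from h import *
t0=Cam("top",cv2.imread("pics/top0.png"));t=Cam("top",cv2.imread("pics/top2.png"));s=Cam("side",cv2.imread("pics/side2.png"))
b=t.blob((18,110,120),(35,255,255),(272,195,28,40));print("bat home",rect(t.plane(b,.133)))
b=t.blob((5,150,150),(17,255,255),(225,205,38,40));print("coup",rect(t.plane(b,.102)))
def cub(c,yaw):
    a=np.radians(yaw+45+90*np.arange(4));r=.012*2**.5
    return np.array([[c[0]+r*np.cos(v),c[1]+r*np.sin(v),z] for z in(.098,.132) for v in a])
for n,c,roi in(("top",t0,(385,240,40,35)),("side",s,(220,285,32,32))):
    q=c.blob((0,140,50),(7,255,255),roi); print(n,"seen",q.min(0),q.max(0))
    for g in((.4675,-.352),(.4695,-.352),(.4675,-.354)):
        p=c.proj(cub(g,48));print("  pred",g,p.min(0).round(1),p.max(0).round(1))
E
```

```text
bat home (array([ 0.56709924, -0.07499984]), (46.086063385009766, 28.763633728027344), 12.708269119262695)
coup (array([0.54630054, 0.02223299]), (40.502254486083984, 40.513729095458984), 41.39106750488281)
top seen [397.125 251.625] [413.125 265.625]
  pred (0.4675, -0.352) [394.7 251.6] [413.5 266.7]
  pred (0.4695, -0.352) [394.6 250.7] [413.5 265.9]
  pred (0.4675, -0.354) [395.5 251.6] [414.4 266.7]
side seen [228.375 292.375] [244.125 313.625]
  pred (0.4675, -0.352) [226.9 291. ] [244.8 314.9]
  pred (0.4695, -0.352) [227.9 290.9] [245.7 314.8]
  pred (0.4675, -0.354) [226.9 291.8] [244.8 315.7]
```

```bash
python3 - <<'E'
from h import *
G=np.array([.4678,-.352])
print(env.solve_ik([*G,.118],quat(48)))
env.reach([*G,.18],quat(-42)); st("over")
env.line_to([*G,.118],max_speed=.15); st()
env.clamp(); st("c1"); env.ungrasp()
env.line_to([*G,.118],quat(48),max_speed=.05); st("rot")
env.clamp(); st("c2")
env.line_to([*G,.25],max_speed=.2);st("up")
P=np.array([.5463,.0222])
b=best([*P,.22],[41.6,-138.4,-48.4]);print(b,env.solve_ik([*P,.175],quat(b[1])))
env.reach([*P,.25],quat(b[1]))
env.line_to([*P,.214],max_speed=.1); env.hold(.2); st("near")
for n in("side","top"): cv2.imwrite(f"pics/{n}3.png",env.snapshot(n)[:,:,::-1])
a=cv2.imread("pics/side3.png")[120:270,180:330]
cv2.imwrite("pics/c3.png",cv2.resize(a,(600,600),interpolation=cv2.INTER_CUBIC))
E
```

```text
[ 1.1848199   0.67171381 -0.81256857  1.81540992  0.60329243  0.92132545
  0.93709596]
over t19.07 p [ 0.4681 -0.3517  0.1801] F [-0.3  0.5  0.4] gap0.0914 g0.0 j7 -0.33
 t19.64 p [ 0.4682 -0.352   0.1183] F [ 0.1 -0.3  0. ] gap0.0918 g0.0 j7 -0.36
c1 t20.68 p [ 0.468  -0.3521  0.118 ] F [ 1.5 -0.7  0.5] gap0.0238 g30.0 j7 -0.36
rot t23.48 p [ 0.4678 -0.352   0.118 ] F [-0.2  0.4 -0. ] gap0.0920 g0.0 j7 0.98
c2 t24.51 p [ 0.4678 -0.352   0.118 ] F [-0.2  0.3 -0.3] gap0.0234 g30.0 j7 0.98
up t25.32 p [ 0.4669 -0.3518  0.2488] F [-0.6  0.3 -1.5] gap0.0238 g30.0 j7 1.09
(np.float64(0.8484413697193123), 41.6, array([ 0.61,  0.49, -0.92,  1.83,  0.44,  1.05,  0.24])) [ 0.56672016  0.5353462  -0.86592403  1.8707289   0.49255346  0.96441168
  0.20504574]
near t27.45 p [0.5467 0.0223 0.2146] F [ 0.2  0.2 -1.7] gap0.0236 g30.0 j7 0.23
```

View pics/c3.png

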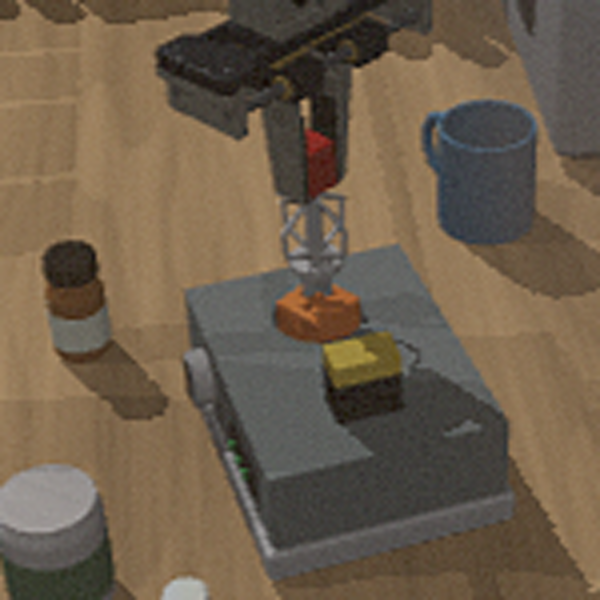

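The beater hangs upright with its foot at crop (315,290), over the orange coupling. The battery is still home. I'll descend guarded.

```bash
python3 - <<'E'
from ins import *
P=np.array([.5463,.0222])
z,c=descend(P,.214,.188,step=.003,fmax=3); o=st("d"); print(z,c,o["ft_torque"].round(3))
E
```

```text
d t29.80 p [0.5462 0.0222 0.1879] F [ 0.4 -0.2 -1.5] gap0.0240 g30.0 j7 0.21
0.188 False [ 0.001 -0.102  0.012]
```

It meshed without contact. Now I'll press the spring down.

```bash
python3 - <<'E'
from ins import *
P=np.array([.5463,.0222])
for z in(.185,.182,.179,.1765,.1755,.1745):
    env.line_to([*P,z],max_speed=.03); o=st(z)
    if o["wrist_force"][2]>20: break
env.hold(.6); st("end")
for n in("side","top"): cv2.imwrite(f"pics/{n}4.png",env.snapshot(n)[:,:,::-1])
a=cv2.imread("pics/side4.png")[120:270,180:330]
cv2.imwrite("pics/c4.png",cv2.resize(a,(600,600),interpolation=cv2.INTER_CUBIC))
E
```

```text
0.185 t30.05 p [0.5464 0.0222 0.185 ] F [ 0.2  0.1 -0.8] gap0.0241 g30.0 j7 0.20
0.182 t30.30 p [0.5464 0.0222 0.1823] F [-1.6  0.   3.6] gap0.0238 g30.0 j7 0.20
0.179 t30.55 p [0.5464 0.0223 0.1794] F [-1.3  0.1  6.3] gap0.0235 g30.0 j7 0.20
0.1765 t30.80 p [0.5465 0.0223 0.1771] F [-2.1 -0.8  8.3] gap0.0237 g30.0 j7 0.20
0.1755 t31.05 p [0.5464 0.0223 0.1763] F [-2.  -0.1  8.3] gap0.0238 g30.0 j7 0.19
0.1745 t31.30 p [0.5465 0.0223 0.1754] F [-3.  -0.4  9.3] gap0.0240 g30.0 j7 0.19
end t31.90 p [0.5465 0.0223 0.1754] F [-2.2 -0.6  9.6] gap0.0240 g30.0 j7 0.19
```

View pics/c4.png

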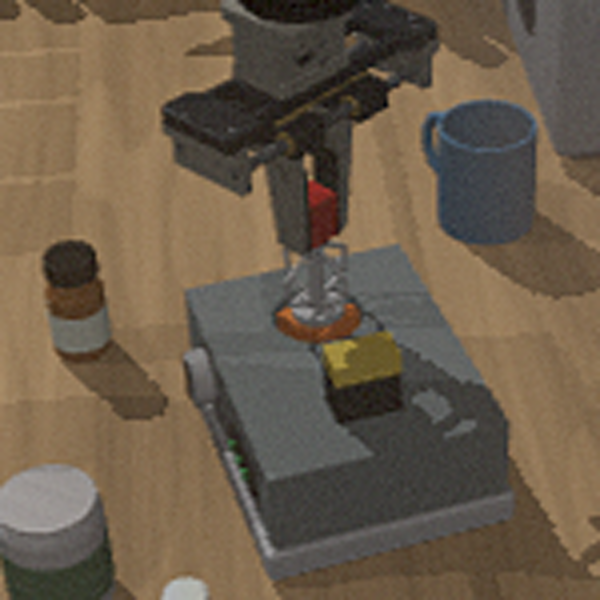

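The beater's collar sits on the coupling at crop (318,318), pressed almost flush. The net push is about 11 N, the full-stroke force, and the battery is still home.

```bash
python3 -c "
from workcell import env
print(env.hand_in())"
```

```text
the job is handed in; nothing more can be done
None
```

The job is handed in at about 32 s with the battery home in its bay and the beater meshed, pressed down at about 11 N (the full-stroke force) and still gripped; the judge returned no verdict.

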